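# Complete the cup stack and hold the clip open on the batch card

### The arm

A 6-joint arm with a two-finger parallel gripper is mounted at the origin on the work surface. World frame = base frame: x ahead of the robot, y to its left, z up, the work surface at z = 0. Lengths are in m, angles in rad, forces in N, time in s.
With the tool pointing down it reaches from about 0.3 to 0.875 m from the base axis. Payload 6.4 kg.
Tool frame: the origin (TCP) lies at the very end of the fingers, on their centre line; the grasp point (between the pads) lies 19 mm behind it; z points along the fingers, y is the line along which they close (so a half turn about z gives the same grasp; the last joint's range is limited). The gripper opens to 85 mm and grips with 20 to 120 N. Pads are 22 mm wide; open, the fingers measure 114 mm over their backs; the gripper's body (76 mm by 85 mm) begins 54 mm behind the grasp point. The pads swing forward as they close: fully open they stand 13 mm farther back than shut.
Start: joints at [-1.353, 0.181, 1.607, -0, 1.354, -0.206], TCP at [0.236, -0.524, 0.202] pointing down, gripper open.
Joint ranges: [-2.99, 2.99], [-0.89, 2.07], [0.3, 2.58], [-1.14, 4.28], [0, 2.63], [-3.12, 3.12]. Speed limits (rad/s): [2.57, 2.57, 3.01, 3.14, 3.14, 3.14].

### API

Orientations are given as a unit quaternion [w, x, y, z].
In Python, from station import bot gives the robot as it stands.
- The arm moves only by the shell command python3 -m jog 'ROWS' [FORCE]. ROWS is JSON, a list of rows, each a list of 5 numbers: the shift along the tool's x, y, z in m, then the turn about the tool's z in degrees, then the finger opening in m, from 0 to 0.0854. A call has 1 to 8 rows; each row is the pose to reach, as a shift and turn from the pose commanded when the call began, along the tool's axes at that moment; what a row does not reach only later rows make up. A row lasts 1/12 s, in which the tool goes at most 41.7 mm and 7.16 degrees, less where a joint would pass 70% of its speed; a pose out of reach is approached as far as the arm can. A call with a gripper value outside its range is refused whole. The fingers move at their own pace and stop on an object; FORCE is the grip in N (left out, the last holds). Time passes only in rows, so rows that repeat a pose let the fingers close. It gives the time, the measured TCP pose, the force, the opening and the grip force at its end, in the units of the state.
- bot.get_state(): the state, without advancing time (a new reading comes with each control period).
- bot.snapshot(name): name is "scene" or "top" or "wrist"; returns a dict with "img" (480x640x3 uint8, red, green, blue), "intrinsics" (3x3 intrinsics, pixels), "R" (3x3) and "t" (3): a world point X has camera coordinates R X + t; the wrist camera has in their place "hand_eye" (4x4, takes a point from camera to tool coordinates, whose origin is the TCP and whose axes are the flange's). Camera axes: x right, y down, z forward; pixel columns grow to the right and rows downward; lengths in m; the calibration is good to about 2 mm. A picture is of the moment at which its call begins: read the wrist's pose just before it. There is no depth.
- bot.close_job(): hands the job in; it is judged then, once.
Trained networks look in the newest picture that a camera, given by its name, has taken for a name from the list of things; names that differ only in an ending like _2 or _b are one class to them, and where a whole thing is asked for, a point or a joint stands for the part that bears it (a point fixed in the world has none). Each returns a list of dicts, best first, with "score" (0 to 1); they miss things now and then, are a little off and sometimes report something else, mostly with a low value. They report only what shows in the picture. A call takes as long as a camera call. They do not tell look-alikes from the thing itself.
- bot.recognise(camera, name): "pixel" ([row, column] in pixels, amid what is visible of it).
- bot.regions_of(camera, name): "mask" (480x640 bool, what is visible of it) and "pixel" ([row, column] in pixels, amid what is visible of it).
The state is a dict: "time_s": time; "joint_positions": joint angles; "qd": joint speeds; "effort": joint torques, N m; "position": TCP position; "eef_rot": TCP orientation; "contact_force": force on the tool from outside, world axes, zero at the start; "moment": the same for the moment, N m; "gripper_width": finger opening in m; "gripper_force": force on a finger pad.
Only numpy, scipy, OpenCV 4.12 (cv2) and the standard library are available. Lean on these libraries where they do the work, as an engineer would, in place of code of your own. Each camera call takes 0.05 s, during which the arm holds its last target. There are 200 camera calls.

### The job

Finish off this batch of snack cups: nest the loose empty green cup into the stack of two and let go of it, leaving the stack standing where it is. Then pick the orange spring clip up by its finger grips, squeeze it well open and bring its jaws gaping around the free upright edge of the yellow batch card, one jaw on either side and touching neither the card nor the table, ready for a colleague to slip the delivery note in. Finish while still holding it squeezed open there; do not push the clip hard against the card, and leave the other things alone.

Things in the scene. Friction and masses are not known exactly. Their poses are not given: they have to be found in the camera images.
- loose_cup_mid (a point): The empty green snack cup that stands alone, upright. Round, tapered: 62 tall, base 34 wide, a straight band 63 wide over the top 15, wall 2, solid base 18 thick. This point is its centre, 31 above its underside; z up the cup. 30 g, rigid. (Sizes in mm.)
- stack_mid (a point): The stack: two more such cups, nested and stuck together, upright on the table, 80 tall, 80 g. The point is the centre of the upper cup (49 above the table, 31 below the stack's rim; its mouth is 59 wide, its floor 36 above the table). A cup nested into it sits 18 higher than the upper one, concentric, with about 3 of play; it goes in freely and rests on the floor inside. (Sizes in mm.)
- clip: Orange spring clip, 90 long, 30 tall as it lies on its side, hinge pin upright, 80 g. Origin: on the pin, half-way up. z up the pin; with the clip shut, x points along its centre line to the jaw tips (46 from the pin) and -x to the two flat finger grips. This body is its +y half; as the clip opens, each half turns by half the joint value from the centre line, this one counterclockwise from above. (Sizes in mm.)
- clip_grips (a point): Where fingers squeeze: between the grips, on the shut clip's centre line, 36 behind the pin, half-way up; axes as clip. The grips splay out to their ends, 44 behind the pin, there 50 apart over the outside. Squeezing them together (along y) spreads the jaws; fully squeezed they are parallel, 21 apart outside, on a firm stop. (Sizes in mm.)
- clip_tip_a (a point): Inner tip of the jaw on the clip's +y side, half-way up; moves with clip.
- clip_tip_b (a point): Inner tip of the other jaw (-y side), half-way up; moves with that jaw. Fully open the two tips stand about 30 apart; shut they meet. (Sizes in mm.)
- clip_jaw (a joint): Angle between the clip's two halves, rad: 0 shut by its spring, 0.62 fully open. A squeeze on the grips of about 2.5 N starts to open it, about 6 N holds it fully open; the stop takes any gripper's force.
- card_stand: Yellow upright batch card, 3 thick, 95 long, from 15 to 105 above the table, fixed in a dark steel foot (56 x 50 x 22 tall) that does not move. Origin on the table under the free upright edge. The card runs from that edge along -y; x is square to its faces, z up. The foot is under the part 45 to 95 from the free edge, so the free edge is clear all round. (Sizes in mm.)
- card_edge (a point): Middle of the free upright edge, 65 above the table; axes as card_stand (out of the card is +y). (Sizes in mm.)
- table: The work surface, top at height 0; does not move.
- punnet: Bystander, leave alone: filled clear tomato punnet 100 x 130 x 50. Origin: centre of its underside. (Sizes in mm.)
- full_cup: Bystander, leave alone: green cup full of tomatoes, 60 wide, 52 tall (not part of the stack). Origin: centre of its underside. (Sizes in mm.)
- tape_roll: Bystander, leave alone: roll of brown tape lying flat, 90 wide, 24 tall. Origin: centre of its underside. (Sizes in mm.)
- marker: Bystander, leave alone: black marker pen with a blue cap, lying, 125 x 14 x 14, long axis x. Origin: centre of its underside. (Sizes in mm.)
- label_pad: Bystander, leave alone: pad of white labels 70 x 90 x 18. Origin: centre of its underside. (Sizes in mm.)
Not all that is in view belongs to the job. Leave any black or purple look-alike of the part that bears loose_cup_mid alone.

How it is judged:
On the way, in this order (a step that is already met when the one before it is completed fails the run):
1. the loose cup is nested in the stack and let go (horizontal distance between loose_cup_mid and stack_mid below 0.005 m and z of loose_cup_mid in the frame of stack_mid between 0.014 and 0.022 m and angle between loose_cup_mid's own z axis and vertical below 0.12 rad and angle between stack_mid's own z axis and vertical below 0.1 rad and height (world z) of stack_mid below 0.054 m and distance of stack_mid from where it was at the start of the episode below 0.05 m and contact force between the fingers and loose_cup below 0.2 N), for 0.2 s.
2. the clip is lifted off the table by its grips, squeezed open (value of joint clip_jaw above 0.4 rad and contact force between the fingers and clip above 2 N and height (world z) of clip above 0.025 m), for 0.2 s.
At the end, for the whole second after the job is handed in: Three cups nested upright (within 5 mm), let go, stack within 50 mm of its place. Clip held by the fingers, pin above 25 mm, open beyond 0.40 rad, both tips 6 to 40 mm past the card edge, within its height, one each side 5 mm or more from its mid-plane, touching neither card nor table (all of step 1 and all of step 2 and x of clip_tip_a in the frame of card_edge above 0.005 m and x of clip_tip_b in the frame of card_edge below -0.005 m and y of clip_tip_a in the frame of card_edge between -0.04 and -0.006 m and z of clip_tip_a in the frame of card_edge between -0.04 and 0.038 m and y of clip_tip_b in the frame of card_edge between -0.04 and -0.006 m and z of clip_tip_b in the frame of card_edge between -0.04 and 0.038 m and contact force between clip and card_stand below 0.3 N and contact force between clip and table below 0.3 N); the arm keeps its last pose, push and grip.
It fails at once if the clip is pushed hard against the card (over 8 N) (contact force between clip and card_stand above 8 N).
It fails at once if a bystander is moved more than 30 mm (distance of any of punnet, full_cup, tape_roll, marker, label_pad from where it was at the start of the episode above 0.03 m).
It also fails if it takes over 54 s, if anything falls off the work surface, if the arm or the gripper's body presses on something with over 40 N, if the wrist force passes 120 N, or if a joint passes its speed limit or range.

## Working session

There is one attempt and no reset: what is moved stays moved. The work goes in short steps, Python scripts to look and compute and a shell command to move; the robot and the scene stay as the last step left them, time stands still between calls to the robot, and variables do not carry over. Pictures are saved under pics/ and viewed, at most 10 in all, crops included, and the job is handed in when it is done.

```bash
ls; mkdir -p pics; python3 - <<'E'
from station import bot
import cv2,numpy as np
s=bot.get_state();print(s['time_s'],s['position'],s['eef_rot'],s['gripper_width'])
ims=[]
for c in ["scene","top"]:
    p=bot.snapshot(c);ims.append(p['img'])
    print(c,p['intrinsics'].tolist() if hasattr(p['intrinsics'],'tolist') else p['intrinsics'],p['R'],p['t'])
    for n in ["loose_cup_mid","stack_mid","clip","clip_grips","clip_tip_a","card_edge","card_stand","full_cup","punnet","tape_roll","marker","label_pad"]:
        print(n,[(np.round(d['pixel']).tolist(),round(d['score'],2)) for d in bot.recognise(c,n)][:4])
    cv2.imwrite(f'pics/{c}0.png',p['img'][:,:,::-1])
E
```

```text
pics
0.0 [ 0.23633998 -0.52351582  0.2013713 ] [-8.94042587e-04  9.77633525e-01  2.10313791e-01 -1.13877469e-06] 0.0852620341134349
scene [[452.9288414430048, 0.0, 316.3850771700427], [0.0, 452.9288414430048, 237.83747409339918], [0.0, 0.0, 1.0]] [[-0.85820227  0.51325219 -0.00781338]
 [ 0.42614657  0.70390334 -0.56825979]
 [-0.28616072 -0.49101149 -0.8228121 ]] [ 0.46967505 -0.20091604  1.06501128]
loose_cup_mid [([160.0, 316.0], 0.95), ([152.0, 364.0], 0.83), ([125.0, 307.0], 0.76), ([368.0, 409.0], 0.7)]
stack_mid [([139.0, 241.0], 0.82), ([243.0, 361.0], 0.32)]
clip [([360.0, 414.0], 0.72)]
clip_grips [([357.0, 408.0], 0.56)]
clip_tip_a [([359.0, 409.0], 0.58), ([368.0, 408.0], 0.47)]
card_edge [([245.0, 290.0], 0.62)]
card_stand [([248.0, 292.0], 0.84)]
full_cup [([226.0, 184.0], 0.64)]
punnet [([332.0, 240.0], 0.66), ([250.0, 292.0], 0.4), ([358.0, 405.0], 0.21)]
tape_roll [([388.0, 320.0], 0.55)]
marker [([234.0, 379.0], 0.74)]
label_pad [([320.0, 510.0], 0.93), ([364.0, 410.0], 0.34)]
top [[449.3536664091231, 0.0, 318.81625481577447], [0.0, 449.3536664091231, 244.1647142098472], [0.0, 0.0, 1.0]] [[-0.01983269 -0.99953783 -0.023039  ]
 [-0.99911111  0.02067103 -0.03673825]
 [ 0.03719751  0.02228991 -0.99905931]] [0.01245797 0.52961399 1.03624746]
loose_cup_mid [([302.0, 457.0], 0.96), ([285.0, 401.0], 0.88), ([233.0, 406.0], 0.88), ([332.0, 388.0], 0.83)]
stack_mid [([230.0, 470.0], 0.79), ([249.0, 198.0], 0.57), ([148.0, 285.0], 0.31)]
clip [([247.0, 210.0], 0.67), ([146.0, 392.0], 0.54)]
clip_grips []
clip_tip_a [([245.0, 205.0], 0.78)]
card_edge [([220.0, 330.0], 0.91), ([151.0, 284.0], 0.21)]
card_stand [([226.0, 331.0], 0.76)]
full_cup [([148.0, 395.0], 0.58), ([232.0, 468.0], 0.47)]
punnet [([151.0, 282.0], 0.81), ([296.0, 310.0], 0.49)]
tape_roll [([157.0, 210.0], 0.8)]
marker [([296.0, 308.0], 0.81)]
label_pad [([332.0, 188.0], 0.72), ([296.0, 309.0], 0.44)]
```

View pics/scene0.png

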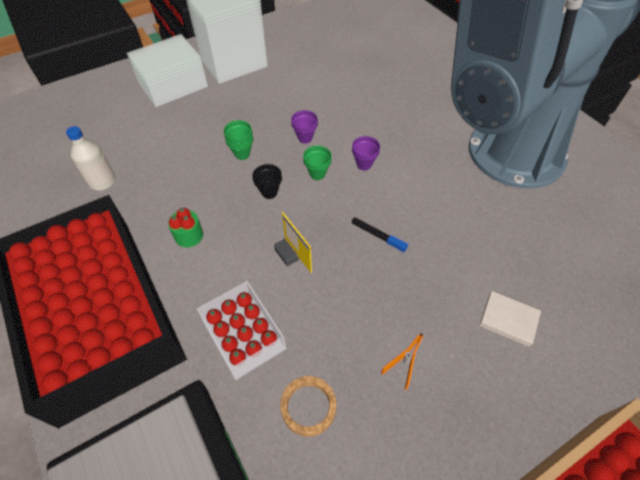

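View pics/top0.png

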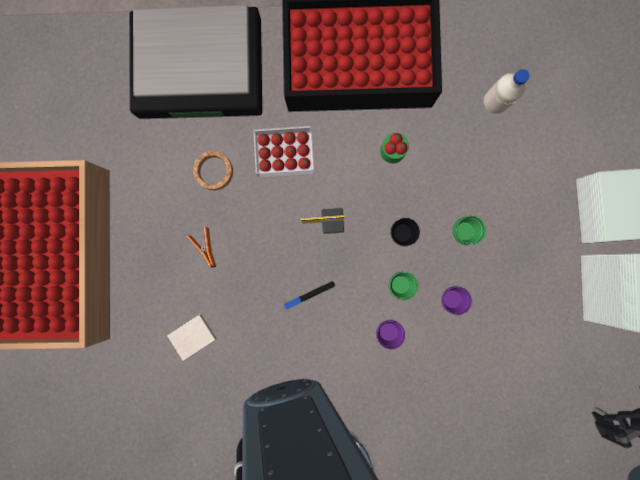

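The green cups are the loose one, scene (160,316) / top (285,403), and the stack, scene (139,241) / top (230,469). Look-alikes to leave alone:

| Cup | scene | top |
|---|---|---|
| purple | (125,307) | (300,457) |
| purple | (152,364) | (334,390) |
| black | (182,267) | (232,405) |

The full cup is at scene (226,184) / top (148,395). The clip is at top (247,205), with its grips pointing up in the image. The card's free edge is at top (220,301).

```bash
cat > h.py <<'E'
from station import bot
import cv2,numpy as np
from scipy.optimize import least_squares
from scipy.spatial.transform import Rotation as Ro
def rot(s): q=s['eef_rot']; return Ro.from_quat([q[1],q[2],q[3],q[0]]).as_matrix()
def snap(c):
    s=bot.get_state(); p=bot.snapshot(c); K=np.array(p['intrinsics'])
    if c=='wrist':
        H=np.array(p['hand_eye']); T=np.eye(4);T[:3,:3]=rot(s);T[:3,3]=s['position']
        M=np.linalg.inv(T@H); R,t=M[:3,:3],M[:3,3]
    else: R,t=np.array(p['R']),np.array(p['t'])
    return dict(img=p['img'],K=K,R=R,t=t,P=K@np.c_[R,t],s=s)
def proj(v,X):
    c=np.atleast_2d(X)@v['R'].T+v['t']; q=c@v['K'].T; return q[:,:2]/q[:,2:]   # (col,row)
def ray(v,uv,z):  # pixel (col,row) -> world point at height z
    C=-v['R'].T@v['t']; d=v['R'].T@np.linalg.inv(v['K'])@np.array([uv[0],uv[1],1.]); return C+d*(z-C[2])/d[2]
def tri(vs,uvs):
    A=[]
    for v,(u,w) in zip(vs,uvs): A+=[u*v['P'][2]-v['P'][0],w*v['P'][2]-v['P'][1]]
    x=np.linalg.svd(np.array(A))[2][-1]; return x[:3]/x[3]
HSV=dict(green=((45,90,40),(80,255,255)),orange=((6,150,120),(17,255,255)),yellow=((22,140,120),(33,255,255)))
def blobs(v,col,amin=30):
    m=cv2.inRange(cv2.cvtColor(v['img'],cv2.COLOR_RGB2HSV),*HSV[col])
    n,l,st,ce=cv2.connectedComponentsWithStats(m); return [(ce[i],st[i],l==i) for i in range(1,n) if st[i][4]>=amin]
def near(v,col,uv,r=30):
    b=[b for b in blobs(v,col) if np.hypot(*(b[0]-uv))<r]; return max(b,key=lambda q:q[1][4]) if b else None
A=np.linspace(0,2*np.pi,60)
def ring(r,z): return np.c_[r*np.cos(A),r*np.sin(A),0*A+z]
CUP=np.r_[ring(.017,0),ring(.0315,.047),ring(.0315,.062)]
STK=np.r_[ring(.017,0),ring(.0315,.047),ring(.0315,.08)]
def bb(p): return np.r_[p.min(0),p.max(0)]
def fitcup(vs,sts,model,x0):
    m=[np.r_[s[0],s[1],s[0]+s[2],s[1]+s[3]]-.5 for s in sts]
    f=lambda x:np.concatenate([bb(proj(v,model+x))-k for v,k in zip(vs,m)])
    r=least_squares(f,x0); return r.x,np.round(r.fun,1)
def shift(s,d): return rot(s).T@np.asarray(d)  # world delta -> tool axes
E
python3 - <<'E'
from h import *
S,T=snap('scene'),snap('top')
for n,a,b,m in [('loose',(316,160),(403,285),CUP),('stack',(239,139),(469,230),STK)]:
    A_,B_=near(S,'green',a),near(T,'green',b)
    print(n,A_[1],B_[1],*fitcup([S,T],[A_[1],B_[1]],m,ray(T,b,0.0)))
for v,uv in ((S,(404,360)),(T,(205,247))):
    b=near(v,'orange',uv); pts=np.argwhere(b[2])[:,::-1]
    h=cv2.convexHull(pts.astype(np.int32)); print('clip',b[0],b[1],cv2.approxPolyDP(h,3,True)[:,0].tolist())
for v,uv in ((S,(298,243)),(T,(322,219))):
    b=near(v,'yellow',uv)
    if b is None: print('no y',[x[:2] for x in blobs(v,'yellow')]);continue
    pts=np.argwhere(b[2])[:,::-1]; h=cv2.convexHull(pts.astype(np.int32)); print('card',b[0],b[1],cv2.approxPolyDP(h,2,True)[:,0].tolist())
c=[cv2.resize(S['img'][120:200,220:320],(400,320),interpolation=cv2.INTER_CUBIC),cv2.resize(T['img'][205:285,160:260],(400,320),interpolation=cv2.INTER_CUBIC)]
d=[cv2.resize(S['img'][200:280,260:340],(400,280),interpolation=cv2.INTER_CUBIC),cv2.resize(S['img'][320:400,360:440],(400,280),interpolation=cv2.INTER_CUBIC)]
cv2.imwrite('pics/crop1.png',np.vstack([np.hstack(c),np.hstack(d)])[:,:,::-1])
E
```

```text
loose [303 146  28  34 707] [389 272  29  28 632] [ 0.43407055 -0.18498282 -0.00353001] [ 0.2 -0.5  1.2  0.8  0.2 -1.   0.8 -0.2]
stack [224 120  29  40 854] [453 216  33  28 732] [ 0.55321552 -0.33021079 -0.00229187] [-0.3 -0.2  1.   0.5 -0.  -1.   0.5  0.6]
clip [404.8627451  358.63585434] [382 334  41  55 357] [[422, 336], [405, 388], [382, 370], [419, 334]]
clip [203.82352941 248.67320261] [187 228  26  38 153] [[212, 265], [187, 235], [206, 229]]
card [299.84433962 247.11320755] [282 213  30  59 424] [[311, 271], [286, 240], [282, 213], [310, 246]]
no y []
```

View pics/crop1.png

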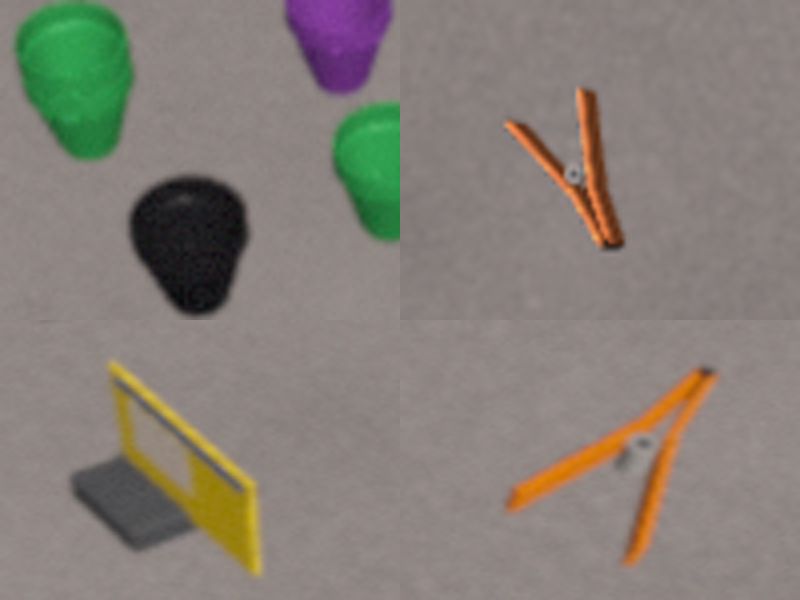

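The crop confirms the choice: a double-rimmed green stack top left, a single green cup to its right, and black and purple look-alikes. In the top view the clip's pin is at (203,248) col,row, its tips at (213,266), and its grip ends at (187.5,235.5) and (206.7,227.5).

```bash
python3 - <<'E'
from h import *
s=bot.get_state(); print('shift to loose',shift(s,np.array([.434,-.185,.2])-s['position']),shift(s,[1,0,0]))
T=snap('top');S=snap('scene')
for n,uv in dict(pin=(203.3,248.3),tip=(212.5,265.5),g1=(187.5,235.5),g2=(206.7,227.5)).items(): print(n,ray(T,uv,.03).round(3))
pin=ray(S,(360+(640-400)/5,320+(440-320)/3.5),.03); print('pin scene',pin, 'card corners', [ray(S,u,z).round(3).tolist() for u,z in [((310,246),.105),((311,271),.015),((282,213),.105),((286,240),.015)]])
print('card T', ray(T,(301,220),.105),ray(T,(344,217),.105)); print(snap('wrist')['K'],bot.snapshot('wrist')['hand_eye'])
E
```

```text
shift to loose [ 0.319517   -0.22791122  0.00228538] [9.11544858e-01 4.11200647e-01 6.98324787e-06]
pin [0.525 0.267 0.03 ]
tip [0.485 0.246 0.03 ]
g1 [0.555 0.303 0.03 ]
g2 [0.573 0.258 0.03 ]
pin scene [0.52795657 0.26694531 0.03      ] card corners [[0.582, 0.038, 0.105], [0.581, 0.036, 0.015], [0.589, -0.052, 0.105], [0.587, -0.052, 0.015]]
card T [0.578308   0.03639796 0.105     ] [ 0.58267872 -0.05488545  0.105     ]
[[418.91756416   0.         323.66386064]
 [  0.         418.91756416 229.3246409 ]
 [  0.           0.           1.        ]] [[-1.05929699e-03 -9.58237369e-01 -2.85972067e-01  7.17123733e-02]
 [ 9.99999427e-01 -1.06006157e-03 -1.52132946e-04 -5.80337478e-04]
 [-1.57368525e-04 -2.85972065e-01  9.58237942e-01 -1.70806534e-01]
 [ 0.00000000e+00  0.00000000e+00  0.00000000e+00  1.00000000e+00]]
```

```bash
python3 -m jog '[[0.03,-0.021,0,0,0.085],[0.065,-0.046,0,0,0.085],[0.1,-0.071,0,0,0.085],[0.13,-0.092,0,0,0.085],[0.16,-0.114,0,0,0.085],[0.16,-0.114,0,0,0.085]]' && python3 -m jog '[[0.03,-0.021,0,0,0.085],[0.065,-0.046,0,0,0.085],[0.1,-0.071,0,0,0.085],[0.13,-0.092,0,0,0.085],[0.16,-0.114,0,0,0.085],[0.16,-0.114,0,0,0.085]]'
python3 - <<'E'
from h import *
W=snap('wrist');S=snap('scene');T=snap('top')
cv2.imwrite('pics/w1.png',W['img'][:,:,::-1])
print(W['s']['position'],proj(W,[[.434,-.185,.03],[.553,-.33,.05]]))
print([(b[0].round(),b[1]) for b in blobs(W,'green',200)])
b=near(W,'green',proj(W,[.434,-.185,.03])[0],60)
print(fitcup([W],[b[1]],CUP,[.434,-.185,0]))
sc=near(S,'green',(316,160));
if sc: print(sc[1])
E
```

```text
time_s: 2.1
position: [0.3379, -0.3491, 0.2022]
eef_rot: [-0.001, 0.977, 0.213, 0.001]
contact_force: [0.5, -0.1, 0.1]
gripper_width: 0.0848
gripper_force: 0.0
time_s: 2.6
position: [0.4366, -0.1797, 0.2025]
eef_rot: [-0.001, 0.977, 0.213, 0.001]
contact_force: [-0.4, -0.5, 0.5]
gripper_width: 0.0849
gripper_force: 0.0
[ 0.43661442 -0.17971583  0.20250861] [[329.06602253 199.8174522 ]
 [568.54616589 143.66204288]]
[(array([578., 143.]), array([ 516,  100,  119,   91, 8343], dtype=int32)), (array([326., 205.]), array([ 286,  165,   82,   81, 5139], dtype=int32))]
(array([ 0.43301856, -0.18291453, -0.00474906]), array([ 0.4, -0.4, -0.4,  0.4]))
[303 146  28  34 706]
```

View pics/w1.png

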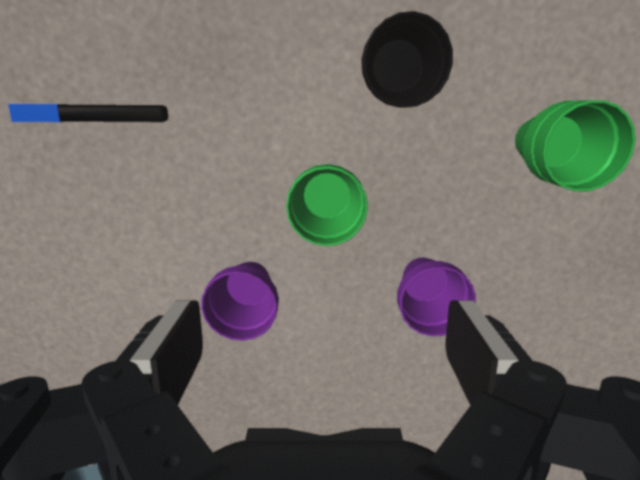

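The wrist view shows the loose green cup at (326,205), the purple ones at (240,300) and (436,297), black at (407,60) and the stack at (578,143). The way down is clear.

```bash
python3 -m jog '[[-0.003,0.002,0.03,0,0.085],[-0.0046,0.0026,0.06,0,0.085],[-0.0046,0.0026,0.08,0,0.085],[-0.0046,0.0026,0.08,0,0.085],[-0.0046,0.0026,0.08,0,0.085]]'
python3 - <<'E'
from h import *
W=snap('wrist')
b=near(W,'green',proj(W,[.4335,-.184,.03])[0],80);st=b[1];print(st)
x,e=fitcup([W],[st],CUP,[.434,-.185,0]);print(x,e)
m=np.r_[st[0],st[1],st[0]+st[2],st[1]+st[3]]-.5
r=least_squares(lambda q:bb(proj(W,CUP+np.r_[q,0]))-m,[.434,-.185]);print(r.x,r.fun)
s=W['s'];print(s['position'],shift(s,np.r_[r.x,.041]-s['position']))
E
```

```text
time_s: 3.17
position: [0.4301, -0.1899, 0.1217]
eef_rot: [-0.001, 0.978, 0.209, -0.001]
contact_force: [0.3, 0.7, 0.8]
gripper_width: 0.0849
gripper_force: 0.0
[ 262  165  109  108 9088]
[ 0.4334571  -0.18273024 -0.00342101] [ 0.2 -0.2 -0.2  0.2]
[ 0.43429445 -0.18243432] [-0.61079732 -0.90447747  0.60937484  1.04466772]
[ 0.4300628  -0.18992608  0.12170298] [ 0.00703911 -0.00493009  0.08070409]
```

```bash
python3 -m jog '[[0.0048,-0.0042,0,0,0.085],[0.0048,-0.0042,0.02,0,0.085],[0.0048,-0.0042,0.04,0,0.085],[0.0048,-0.0042,0.06,0,0.085],[0.0048,-0.0042,0.075,0,0.085],[0.0048,-0.0042,0.08,0,0.085],[0.0048,-0.0042,0.08,0,0.085],[0.0048,-0.0042,0.08,0,0.085]]'
python3 - <<'E'
from h import *
W=snap('wrist')
b=near(W,'green',proj(W,[.4335,-.183,.03])[0],120);st=b[1];print(st)
s=W['s'];print(s['position'],s['eef_rot'])
x,e=fitcup([W],[st],CUP,[.434,-.185,0]);print(x,e)
cv2.imwrite('pics/w2.png',W['img'][:,:,::-1])
E
```

```text
time_s: 3.88
position: [0.4349, -0.1837, 0.0436]
eef_rot: [0.001, 0.978, 0.21, 0.001]
contact_force: [-0.1, 0.4, 1.1]
gripper_width: 0.085
gripper_force: 0.0
[  243   208   157   152 18343]
[ 0.43492964 -0.18374297  0.04357906] [7.07458153e-04 9.77627055e-01 2.10343590e-01 6.44205579e-04]
[ 0.43348502 -0.18251048 -0.00225634] [ 0.3 -0.3 -0.3  0.3]
```

View pics/w2.png

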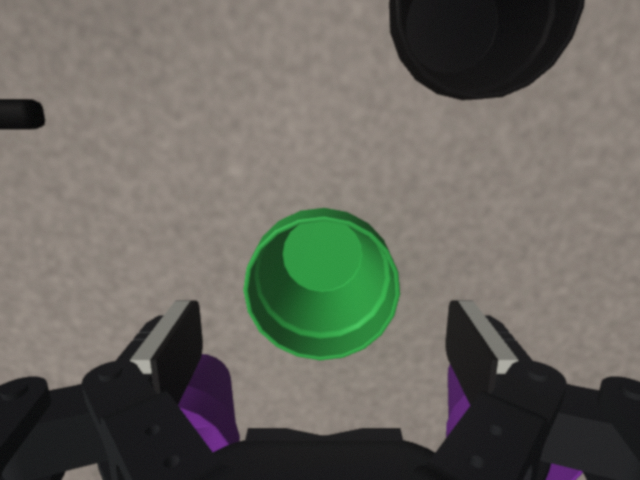

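```bash
python3 -m jog '[[0,-0.001,0,0,0.07],[0,-0.001,0,0,0.06],[0,-0.001,0,0,0.055],[0,-0.001,0,0,0.055],[0,-0.001,0,0,0.055],[0,-0.001,0,0,0.055]]' 25
python3 -m jog '[[0,0,-0.02,0,0.055],[0,0,-0.05,0,0.055],[0,0,-0.08,0,0.055],[0,0,-0.08,0,0.055],[0,0,-0.08,0,0.055],[0,0,-0.08,0,0.055]]'
python3 - <<'E'
from h import *
W=snap('wrist');T=snap('top');S=snap('scene');s=W['s'];R=rot(s)
b=max(blobs(W,'green'),key=lambda q:q[1][4]);print([q[1] for q in blobs(W,'green',200)])
st=b[1];x,e=fitcup([W],[st],CUP,s['position']-[0,0,.04]);print(x,e,s['position'],'rel tool',R.T@(x-s['position']))
# same using only rim centre of cup via top ring hull
for v,uv in ((S,(239,139)),(T,(469,230))): print(near(v,'green',uv)[1])
E
```

```text
time_s: 4.43
position: [0.4336, -0.1823, 0.0424]
eef_rot: [0.0, 0.978, 0.21, 0.0]
contact_force: [-0.1, -0.3, 0.7]
gripper_width: 0.0546
gripper_force: 0.0
time_s: 4.93
position: [0.4332, -0.182, 0.1219]
eef_rot: [-0.0, 0.978, 0.21, -0.0]
contact_force: [0.5, -0.1, 0.0]
gripper_width: 0.0551
gripper_force: 0.0
[array([ 566,   91,   74,  113, 5578], dtype=int32), array([ 272,  176,  108,  107, 8933], dtype=int32)]
[ 0.43294206 -0.18264075 -0.00351086] [ 0.2 -0.2 -0.2  0.2] [ 0.43320965 -0.18204706  0.12185693] rel tool [-0.00046102  0.00047775  0.12536773]
[224 120  29  40 853]
[453 216  33  28 733]
```

The fingers closed to 55 mm without touching the cup, so they are higher than I assumed. I'll check the picture.

```bash
python3 -m jog '[[0,0,0,0,0.0],[0,0,0,0,0.0],[0,0,0,0,0.0],[0,0,0,0,0.0],[0,0,0,0,0.0],[0,0,0,0,0.0],[0,0,0,0,0],[0,0,0,0,0]]'
python3 - <<'E'
from h import *
W=snap('wrist');cv2.imwrite('pics/w3.png',W['img'][:,:,::-1]);print(proj(W,W['s']['position']),W['s']['gripper_width'],[proj(W,W['s']['position']+rot(W['s'])@[.011,0,z]).round().tolist() for z in (0,-.019,-.04)])
E
```

```text
time_s: 5.75
position: [0.4335, -0.1823, 0.1223]
eef_rot: [0.0, 0.978, 0.21, 0.0]
contact_force: [-0.5, -0.2, -0.7]
gripper_width: 0.0002
gripper_force: 0.0
[[325.09562143 274.52073134]] 0.00015922938520821837 [[[325.0, 251.0]], [[325.0, 267.0]], [[325.0, 290.0]]]
```

View pics/w3.png

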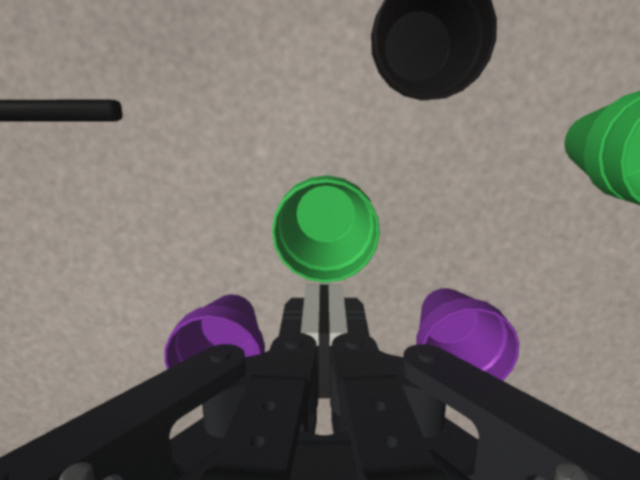

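The finger ends show at row 283 when shut and row 300 when open. That puts them about 30 mm behind the nominal TCP when shut and about 43 mm when open, which matches the missed grasp. I'll go lower and check by touch.

```bash
python3 -m jog '[[0,0,0,0,0.085],[0,0,0,0,0.085],[0,0,0,0,0.085],[0,0,0,0,0.085],[0,0,0,0,0.085],[0,0,0,0,0.085],[0,0,0,0,0.085],[0,0,0,0,0.085]]'
python3 -m jog '[[0,0,0.03,0,0.085],[0,0,0.06,0,0.085],[0,0,0.08,0,0.085],[0,0,0.095,0,0.085],[0,0,0.106,0,0.085],[0,0,0.106,0,0.085],[0,0,0.106,0,0.085]]'
python3 -m jog '[[0,0,0,0,0.07],[0,0,0,0,0.06],[0,0,0,0,0.055],[0,0,0,0,0.055],[0,0,0,0,0.055],[0,0,0,0,0.055]]' 25
```

```text
time_s: 6.47
position: [0.4335, -0.1823, 0.1223]
eef_rot: [0.0, 0.978, 0.21, -0.0]
contact_force: [0.4, 0.4, -0.1]
gripper_width: 0.0847
gripper_force: 0.0
time_s: 7.05
position: [0.4334, -0.1822, 0.0162]
eef_rot: [-0.0, 0.978, 0.21, -0.0]
contact_force: [0.4, 0.9, 0.2]
gripper_width: 0.0849
gripper_force: 0.0
time_s: 7.55
position: [0.4346, -0.183, 0.0177]
eef_rot: [0.001, 0.978, 0.21, 0.001]
contact_force: [-0.3, 0.5, 7.6]
gripper_width: 0.0609
gripper_force: 27.0
```

```bash
python3 - <<'E'
from h import *
W=snap('wrist');cv2.imwrite('pics/w4.png',W['img'][:,:,::-1])
b=max(blobs(W,'green'),key=lambda q:q[1][4]);print(b[1])
E
python3 -m jog '[[0,0,-0.005,0,0.055],[0,0,-0.015,0,0.055],[0,0,-0.03,0,0.055],[0,0,-0.03,0,0.055],[0,0,-0.03,0,0.055],[0,0,-0.03,0,0.055]]'
python3 - <<'E'
from h import *
W=snap('wrist');cv2.imwrite('pics/w5.png',np.hstack([cv2.resize(cv2.imread('pics/w4.png'),(400,300)),cv2.resize(W['img'][:,:,::-1],(400,300))]))
print(W['s']['position'])
S=snap('scene');c=near(S,'green',(316,155),40);print(c[1] if c else None)
E
```

```text
[  232   225   184   177 25115]
time_s: 8.1
position: [0.4335, -0.1822, 0.0463]
eef_rot: [0.0, 0.978, 0.21, 0.0]
contact_force: [0.2, 1.0, -0.4]
gripper_width: 0.0607
gripper_force: 27.6
[ 0.43347553 -0.18222795  0.04629844]
[304 136  25  35 691]
```

View pics/w5.png

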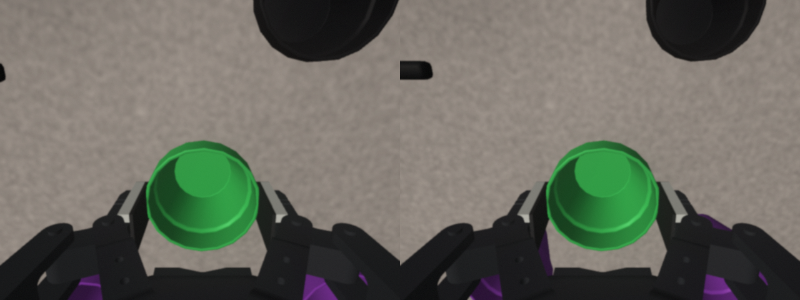

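The cup is held and came up level, with no slip between the two views. Next I lift it and measure the stack from the side.

```bash
python3 -m jog '[[0,0,-0.03,0,0.055],[0,0,-0.06,0,0.055],[0,0,-0.1,0,0.055],[0,0.03,-0.13,0,0.055],[0,0.065,-0.13,0,0.055],[0,0.09,-0.13,0,0.055],[0,0.09,-0.13,0,0.055],[0,0.09,-0.13,0,0.055]]'
python3 -m jog '[[0,0,0,0,0.055],[0,0,0,0,0.055],[0,0,0,0,0.055],[0,0,0,0,0.055]]'
python3 - <<'E'
from h import *
W=snap('wrist');s=W['s'];print(s['position'],s['eef_rot'])
g=[q for q in blobs(W,'green',200)];print([q[1] for q in g])
st=sorted(g,key=lambda q:q[1][0])[-1][1]
x,e=fitcup([W],[st],STK,[.553,-.329,0]);print('W only',x,e)
m=np.r_[st[0],st[1],st[0]+st[2],st[1]+st[3]]-.5
r=least_squares(lambda q:bb(proj(W,STK+np.r_[q,-.0]))-m,[.553,-.329]);print(r.x,r.fun)
c=sorted(g,key=lambda q:q[1][4])[-1][1]
x,e=fitcup([W],[c],CUP,s['position']-[0,0,.017]);print('held rel tool',rot(s).T@(x-s['position']),e)
cv2.imwrite('pics/w6.png',W['img'][:,:,::-1])
E
```

```text
time_s: 8.87
position: [0.4701, -0.2647, 0.1751]
eef_rot: [-0.001, 0.978, 0.21, -0.001]
contact_force: [-0.2, 1.2, -0.2]
gripper_width: 0.0605
gripper_force: 27.7
time_s: 9.2
position: [0.4703, -0.2634, 0.1761]
eef_rot: [-0.0, 0.978, 0.211, -0.0]
contact_force: [-0.1, -0.3, -0.7]
gripper_width: 0.0609
gripper_force: 27.7
[ 0.47030431 -0.2634111   0.17611616] [-2.01573656e-04  9.77545370e-01  2.10724928e-01 -1.18492682e-04]
[array([ 413,   91,  110,  101, 8608], dtype=int32), array([  233,   225,   183,   177, 25086], dtype=int32)]
W only [ 0.55296524 -0.32926151 -0.00399858] [-0.1  0.1  0.1 -0.1]
[ 0.55263209 -0.32787543] [-0.87314117 -0.61688294  0.77618203  0.7701414 ]
held rel tool [-0.00096782 -0.00049547  0.02006401] [-0.1  0.1  0.1 -0.1]
```

```bash
python3 -m jog '[[0.015,0.03,0,0,0.055],[0.03,0.06,0,0,0.055],[0.049,0.0937,0,0,0.055],[0.049,0.0937,0,0,0.055],[0.049,0.0937,0.02,0,0.055],[0.049,0.0937,0.03,0,0.055],[0.049,0.0937,0.03,0,0.055],[0.049,0.0937,0.03,0,0.055]]'
python3 -m jog '[[0,0,0.02,0,0.055],[0,0,0.04,0,0.055],[0,0,0.06,0,0.055],[0,0,0.07,0,0.055],[0,0,0.08,0,0.055],[0,0,0.085,0,0.055],[0,0,0.085,0,0.055],[0,0,0.085,0,0.055]]'
python3 - <<'E'
from h import *
S=snap('scene');T=snap('top')
cv2.imwrite('pics/n.png',np.hstack([cv2.resize(v['img'][r:r+90,c:c+100],(400,360),interpolation=cv2.INTER_CUBIC) for v,r,c in ((S,85,190),(T,185,420))])[:,:,::-1])
E
```

```text
time_s: 9.92
position: [0.5529, -0.3286, 0.1456]
eef_rot: [-0.001, 0.978, 0.21, -0.001]
contact_force: [0.3, -0.5, 1.0]
gripper_width: 0.0607
gripper_force: 27.7
time_s: 10.58
position: [0.5541, -0.3299, 0.0622]
eef_rot: [0.0, 0.978, 0.21, 0.0]
contact_force: [-0.6, -0.5, -0.4]
gripper_width: 0.0607
gripper_force: 27.7
```

View pics/n.png

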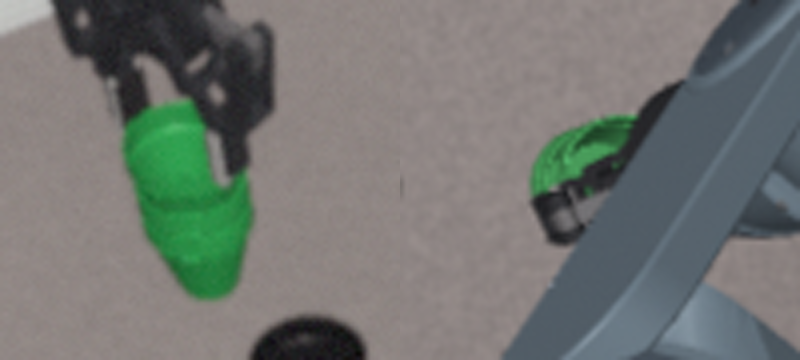

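The cup is inside the stack's mouth, about 10 mm above its seat, and the finger ends are close to the stack rim. I'll lower it a bit more while watching the force, then let go.

```bash
python3 -m jog '[[0,0,0.002,0,0.055],[0,0,0.004,0,0.055],[0,0,0.006,0,0.055],[0,0,0.006,0,0.055],[0,0,0.006,0,0.055]]'
```

```text
time_s: 11.1
position: [0.5536, -0.3294, 0.055]
eef_rot: [-0.0, 0.978, 0.21, -0.0]
contact_force: [0.4, 0.5, 0.4]
gripper_width: 0.061
gripper_force: 27.7
```

```bash
python3 -m jog '[[0,0,0.001,0,0.055],[0,0,0.001,0,0.065],[0,0,0.001,0,0.07],[0,0,0.001,0,0.08],[0,0,0.001,0,0.085],[0,0,0.001,0,0.085]]'
python3 -m jog '[[0,0,-0.02,0,0.085],[0,0,-0.05,0,0.085],[0,0,-0.09,0,0.085],[0,0,-0.12,0,0.085],[-0.03,0,-0.12,0,0.085],[-0.05,0,-0.12,0,0.085],[-0.05,0,-0.12,0,0.085],[-0.05,0,-0.12,0,0.085]]'
python3 - <<'E'
from h import *
W=snap('wrist');S=snap('scene');T=snap('top')
ST3=np.r_[ring(.017,0),ring(.0315,.047),ring(.0315,.098)]
print([q[1] for q in blobs(W,'green',200)])
a=max(blobs(W,'green',200),key=lambda q:q[1][4]);b=near(S,'green',(239,136))
print(b[1],fitcup([W,S],[a[1],b[1]],ST3,[.553,-.329,0]),W['s']['position'])
cv2.imwrite('pics/n2.png',np.hstack([cv2.resize(v['img'][r:r+h,c:c+w],(400,360),interpolation=cv2.INTER_CUBIC) for v,r,c,h,w in ((S,95,190,90,100),(W,40,120,360,400))])[:,:,::-1])
E
```

```text
time_s: 11.6
position: [0.5538, -0.3296, 0.0544]
eef_rot: [0.0, 0.978, 0.21, 0.0]
contact_force: [-1.1, 0.2, 0.5]
gripper_width: 0.0848
gripper_force: 0.0
time_s: 12.27
position: [0.5076, -0.3505, 0.1745]
eef_rot: [0.0, 0.978, 0.209, 0.0]
contact_force: [-0.7, -0.6, 0.4]
gripper_width: 0.085
gripper_force: 0.0
[array([ 270,   86,  107,  109, 9088], dtype=int32)]
[ 222  114   31   46 1045] (array([ 0.55344637, -0.3290415 , -0.0022073 ]), array([-0.1, -0.4,  0.5,  0.3,  0.3, -0.2,  1.1,  0.8])) [ 0.50763286 -0.35051982  0.17454267]
```

View pics/n2.png

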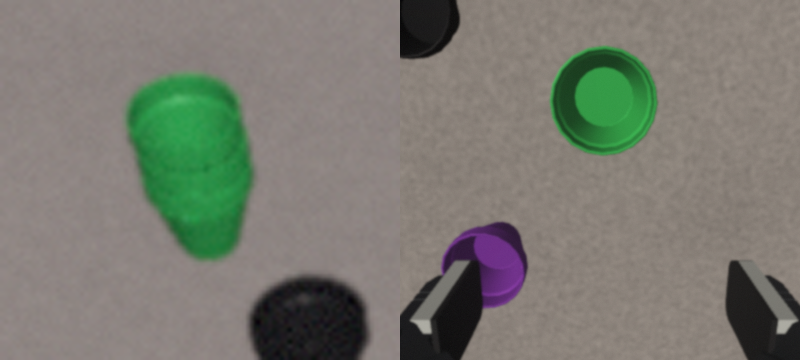

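The three cups are nested and upright (98 mm tall, within a millimetre or two). The clip's y axis is already nearly parallel to tool y, so I move over it next.

```bash
J='python3 -m jog'
python3 -m jog '[[0.01,-0.018,-0.01,0,0.085],[0.026,-0.049,-0.02,0,0.085],[0.043,-0.08,-0.025,0,0.085],[0.06,-0.112,-0.025,0,0.085],[0.076,-0.142,-0.025,0,0.085],[0.099,-0.185,-0.025,0,0.085]]'
python3 -m jog '[[0.016,-0.031,0,0,0.085],[0.033,-0.062,0,0,0.085],[0.05,-0.093,0,0,0.085],[0.066,-0.124,0,0,0.085],[0.083,-0.155,0,0,0.085],[0.099,-0.185,0,0,0.085]]'
python3 -m jog '[[0.016,-0.031,0,0,0.085],[0.033,-0.062,0,0,0.085],[0.05,-0.093,0,0,0.085],[0.066,-0.124,0,0,0.085],[0.083,-0.155,0,0,0.085],[0.099,-0.185,0,0,0.085],[0.099,-0.185,0,0,0.085],[0.099,-0.185,0,0,0.085]]'
python3 -m jog '[[0,0,0,0,0.085],[0,0,0,0,0.085],[0,0,0,0,0.085],[0,0,0,0,0.085]]'
cat >> h.py <<'E'
HSV['steel']=((0,0,90),(180,50,200))
def clipmask(v):
    m=cv2.inRange(cv2.cvtColor(v['img'],cv2.COLOR_RGB2HSV),(5,140,60),(18,255,255)); return m
E
python3 - <<'E'
from h import *
W=snap('wrist');s=W['s'];print(s['position'],s['eef_rot'],s['joint_positions'])
cv2.imwrite('pics/c1.png',W['img'][:,:,::-1])
m=clipmask(W);n,l,st,ce=cv2.connectedComponentsWithStats(m);print([(st[i].tolist(),ce[i].round()) for i in range(1,n) if st[i][4]>100])
print(bot.recognise('wrist','clip_grips'),bot.recognise('wrist','clip_tip_a'))
E
```

```text
time_s: 12.92
position: [0.5223, -0.1465, 0.1993]
eef_rot: [0.0, 0.978, 0.21, 0.0]
contact_force: [1.1, -0.5, -0.8]
gripper_width: 0.0844
gripper_force: 0.0
time_s: 13.42
position: [0.5361, 0.0642, 0.1992]
eef_rot: [-0.0, 0.978, 0.211, 0.0]
contact_force: [0.3, -0.4, -0.8]
gripper_width: 0.0854
gripper_force: 0.0
time_s: 14.08
position: [0.5494, 0.2735, 0.1985]
eef_rot: [-0.0, 0.977, 0.212, -0.0]
contact_force: [0.1, -0.3, -0.4]
gripper_width: 0.0851
gripper_force: 0.0
time_s: 14.42
position: [0.5504, 0.2698, 0.1994]
eef_rot: [0.0, 0.978, 0.21, 0.0]
contact_force: [0.6, -0.3, 0.6]
gripper_width: 0.0853
gripper_force: 0.0
[0.55039696 0.26983419 0.1993531 ] [3.93275386e-05 9.77791617e-01 2.09579463e-01 2.53889137e-06] [ 2.62487677e-01  2.66510434e-01  1.51017350e+00 -8.05124699e-05
  1.36490769e+00  1.41101076e+00]
[([377, 0, 120, 78, 3033], array([437.,  41.])), ([285, 164, 60, 107, 1433], array([314., 213.]))]
[{'pixel': [211.4, 312.5], 'score': 0.78}] [{'pixel': [209.1, 303.5], 'score': 0.98}, {'pixel': [214.2, 315.0], 'score': 0.84}, {'pixel': [206.2, 321.4], 'score': 0.71}]
```

View pics/c1.png

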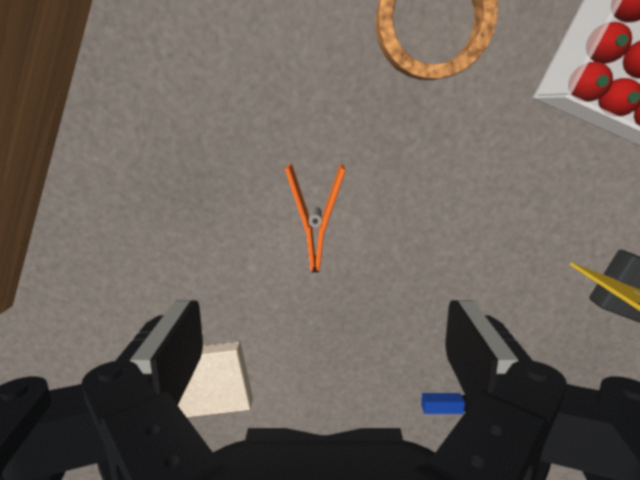

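The clip lies squarely in the image: grip ends at (290,167) and (342,168), pin at (315,219), tips at (315,270). It is already aligned with the fingers. The card's free edge is at (572,264).

```bash
cat >> h.py <<'E'
def clipfit(vs,x0):
    """fit pin x,y, yaw, base height z0 on hulls of the orange mask"""
    M=[]
    for v in vs:
        n,l,st,ce=cv2.connectedComponentsWithStats(clipmask(v)); p=proj(v,np.r_[x0[:2],.015])[0]
        i=min([i for i in range(1,n) if st[i][4]>60],key=lambda i:np.hypot(*(ce[i]-p))); M.append(np.argwhere(l==i)[:,::-1].astype(float))
    P=np.array([[a,b,z] for a,b in((-.044,.025),(-.044,-.025),(-.042,.025),(-.042,-.025),(.046,.004),(.046,-.004)) for z in(0,.03)])
    dirs=np.c_[np.cos(A[::3]),np.sin(A[::3])]
    def f(x):
        c,s=np.cos(x[2]),np.sin(x[2]); X=P@np.array([[c,s,0],[-s,c,0],[0,0,1]])+[x[0],x[1],x[3]]
        return np.concatenate([(proj(v,X)@dirs.T).max(0)-(m@dirs.T).max(0) for v,m in zip(vs,M)])
    r=least_squares(f,x0,loss='soft_l1'); return r.x,np.abs(r.fun).mean()
E
python3 - <<'E'
from h import *
W=snap('wrist');T=snap('top');S=snap('scene');s=W['s']
x0=[.525,.267,np.radians(205),0]
for vs in([W],[T,S],[W,S],[W,T,S]):
    x,e=clipfit(vs,x0);print(x[:2].round(4),np.degrees(x[2]).round(1),x[3].round(4),e.round(2))
print('pin by W pixel',ray(W,(315.5,219),.03),'gripper yaw',np.degrees(np.arctan2(rot(s)[1,0],rot(s)[0,0])))
E
```

```text
[0.5239 0.2672] 203.6 -0.0111 0.32
[0.526  0.2673] 203.5 -0.0065 1.19
[0.5238 0.267 ] 203.5 -0.0116 0.76
[0.5247 0.2674] 203.5 -0.0086 0.94
pin by W pixel [0.5283836  0.26848972 0.03      ] gripper yaw 24.21802997450187
```

```bash
python3 -m jog '[[0.007,-0.004,0.03,0,0.085],[0.014,-0.007,0.06,0,0.085],[0.014,-0.007,0.09,0,0.085],[0.014,-0.007,0.1,0,0.085],[0.014,-0.007,0.1,0,0.085],[0.014,-0.007,0.1,0,0.085],[0.014,-0.007,0.1,-0.7,0.085],[0.014,-0.007,0.1,-0.7,0.085]]'
python3 - <<'E'
from h import *
W=snap('wrist');s=W['s'];R=rot(s);print(s['position'])
n,l,st,ce=cv2.connectedComponentsWithStats(clipmask(W));i=1+np.argmax(st[1:,4]);print(st[1:][st[1:,4]>100].tolist())
x,e=clipfit([W],[.526,.268,np.radians(203.5),0]);print(x,e)
P=lambda a,b,z:proj(W,x[:3]*[1,1,0]+[0,0,z]+np.array([np.cos(x[2])*a-np.sin(x[2])*b,np.sin(x[2])*a+np.cos(x[2])*b,0]))[0].round()
h=cv2.convexHull(np.argwhere(np.isin(l,[j for j in range(1,n) if st[j][4]>500 and 150<ce[j][1]]))[:,::-1].astype(np.int32));hh=cv2.approxPolyDP(h,4,True)[:,0];print(hh.tolist())
for u in hh: print(u,[(R.T@(ray(W,u,z)-s['position'])).round(4)[:2].tolist() for z in(0,.03)])
g=cv2.cvtColor(W['img'],cv2.COLOR_RGB2GRAY)
print(bot.recognise('wrist','clip_grips')[:2],bot.recognise('wrist','clip')[:1])
E
```

```text
time_s: 15.38
position: [0.5617, 0.2834, 0.1019]
eef_rot: [-0.0, 0.976, 0.217, 0.002]
contact_force: [-0.5, -0.6, 0.3]
gripper_width: 0.0848
gripper_force: 0.0
[0.56168555 0.28339802 0.10190342]
[[411, 0, 171, 100, 6362], [284, 208, 82, 142, 2933]]
[ 0.5240382   0.26702395  3.55501167 -0.00763897] 0.32878884559522703
[[358, 209], [365, 222], [327, 348], [317, 349], [284, 219], [289, 208]]
[358 209] [[0.0045, 0.0224], [0.0119, 0.0199]]
[365 222] [[-0.0045, 0.0273], [0.0038, 0.0242]]
[327 348] [[-0.1013, 0.0017], [-0.0823, 0.0015]]
[317 349] [[-0.1022, -0.0057], [-0.083, -0.0051]]
[284 219] [[-0.0024, -0.0274], [0.0058, -0.0244]]
[289 208] [[0.0052, -0.0238], [0.0125, -0.0213]]
[{'pixel': [272.7, 324.5], 'score': 0.56}, {'pixel': [199.3, 309.9], 'score': 0.48}] [{'pixel': [274.4, 320.6], 'score': 0.96}]
```

```bash
python3 -m jog '[[-0.003,0,0.02,1.3,0.075],[-0.003,0,0.045,1.3,0.07],[-0.003,0,0.07,1.3,0.065],[-0.003,0,0.085,1.3,0.065],[-0.003,0,0.095,1.3,0.065],[-0.003,0,0.1,1.3,0.065],[-0.003,0,0.105,1.3,0.065],[-0.003,0,0.105,1.3,0.065]]'
python3 -m jog '[[0,0,0.003,0,0.065],[0,0,0.006,0,0.065],[0,0,0.009,0,0.065],[0,0,0.012,0,0.065],[0,0,0.012,0,0.065]]'
python3 - <<'E'
from h import *
W=snap('wrist');s=W['s'];R=rot(s);print(s['position'])
n,l,st,ce=cv2.connectedComponentsWithStats(clipmask(W));print(st[1:][st[1:,4]>100].tolist())
h=cv2.convexHull(np.argwhere(np.isin(l,[j for j in range(1,n) if st[j][4]>500 and 150<ce[j][1]]))[:,::-1].astype(np.int32));hh=cv2.approxPolyDP(h,4,True)[:,0]
for u in hh: print(u,[(R.T@(ray(W,u,z)-s['position'])).round(4)[:2].tolist() for z in(0,.03)])
# finger tip rows: darkest-to-grey transition along inner column of each finger
g=cv2.cvtColor(W['img'],cv2.COLOR_RGB2GRAY);print(g[240:340:6,200:270:7]); 
E
```

```text
time_s: 16.2
position: [0.5576, 0.2818, -0.0057]
eef_rot: [-0.0, 0.979, 0.205, 0.0]
contact_force: [0.1, 0.1, 0.3]
gripper_width: 0.0651
gripper_force: 0.0
time_s: 16.62
position: [0.557, 0.2816, -0.0182]
eef_rot: [0.0, 0.979, 0.205, -0.0]
contact_force: [0.1, 0.8, -0.0]
gripper_width: 0.0649
gripper_force: 0.0
[ 0.55698263  0.28158912 -0.01821097]
[[492, 0, 148, 74, 6608], [329, 267, 73, 169, 4576], [251, 268, 72, 167, 4391]]
[387 269] [[0.0099, 0.0242], [0.0221, 0.0193]]
[401 304] [[-0.0052, 0.0304], [0.01, 0.0243]]
[351 430] [[-0.0668, 0.0114], [-0.0395, 0.0091]]
[331 435] [[-0.0695, 0.0026], [-0.0417, 0.002]]
[302 432] [[-0.0678, -0.0103], [-0.0404, -0.0084]]
[251 305] [[-0.0055, -0.0298], [0.0097, -0.0241]]
[263 270] [[0.0096, -0.0244], [0.0218, -0.0197]]
[[132 131 131 135 133 132 132 130 125 133]
 [131 131 129 128 127 128 127 126 125 131]
 [128 131 131 126 126 126 125 128 128 129]
 [130 131 129 129 130 128 131 136 131 129]
 [132 129 123 127 132 127 136 136 135 134]
 [129 130 128 127 128 130 129 129 129 130]
 [132 131 132 129 124 127 129 128 128 122]
 [130 126 128 130 127 126 126 131 129 117]
 [130 129 126 127 129 127 128 129 131  96]
 [126 130 119 116  27 132 126 123 125  72]
 [127 120 117  61  23 130 129 128 143  68]
 [ 77 118 118  29  25 126 130 129 148  93]
 [115 117  76  22  22 128 135 131 150 133]
 [116 118  30  22  23 120 134 131 144 146]
 [119  96  23  21  22 107 135 137 133 147]
 [119  30  22  21  21  91 131 136 134 150]
 [108  22  22  22  21  92 131 133 130 138]]
```

No contact at nominal z = −18 mm, and the grips are centred (±24 mm). I lower a little more and squeeze.

```bash
python3 -m jog '[[0.002,0,0.003,0,0.06],[0.002,0,0.003,0,0.05],[0.002,0,0.003,0,0.04],[0.002,0,0.003,0,0.03],[0.002,0,0.003,0,0.015],[0.002,0,0.003,0,0.015],[0.002,0,0.003,0,0.015],[0.002,0,0.003,0,0.015]]' 50
python3 - <<'E'
from h import *
W=snap('wrist');s=W['s'];R=rot(s);print(s['position'],s['gripper_width'],s['gripper_force'])
n,l,st,ce=cv2.connectedComponentsWithStats(clipmask(W));print(st[1:][st[1:,4]>100].tolist())
cv2.imwrite('pics/g.png',W['img'][:,:,::-1])
E
```

```text
time_s: 17.33
position: [0.5613, 0.283, -0.0185]
eef_rot: [-0.0, 0.979, 0.205, 0.002]
contact_force: [0.3, -0.7, 8.9]
gripper_width: 0.0192
gripper_force: 50.3
[ 0.56125114  0.28300201 -0.01853218] 0.019187774817488967 50.28516232967377
[[484, 0, 156, 87, 7165], [292, 276, 18, 157, 2159], [338, 276, 18, 157, 2192]]
```

```bash
python3 -m jog '[[0,0,-0.01,0,0.015],[0,0,-0.03,0,0.015],[0,0,-0.06,0,0.015],[0,0,-0.09,0,0.015],[0,0,-0.12,0,0.015],[0,0,-0.12,0,0.015],[0,0,-0.12,0,0.015],[0,0,-0.12,0,0.015]]'
python3 - <<'E'
from h import *
W=snap('wrist');S=snap('scene');T=snap('top');s=W['s'];print(s['position'],s['joint_positions'])
for v in(W,S,T):
    n,l,st,ce=cv2.connectedComponentsWithStats(clipmask(v));print([(st[i].tolist(),ce[i].round(1).tolist()) for i in range(1,n) if st[i][4]>40 and st[i][4]<4000])
def yel(v): 
    m=cv2.inRange(cv2.cvtColor(v['img'],cv2.COLOR_RGB2HSV),(20,90,60),(35,255,255));n,l,st,ce=cv2.connectedComponentsWithStats(m)
    return [(st[i].tolist(),cv2.approxPolyDP(cv2.convexHull(np.argwhere(l==i)[:,::-1].astype(np.int32)),1.5,True)[:,0].tolist()) for i in range(1,n) if st[i][4]>20]
for v in (S,T): print('yel',yel(v))
E
```

```text
time_s: 18.05
position: [0.5586, 0.2824, 0.099]
eef_rot: [0.0, 0.979, 0.205, -0.0]
contact_force: [0.2, -0.0, -1.3]
gripper_width: 0.0186
gripper_force: 49.4
[0.55855902 0.28237628 0.09895612] [2.78708115e-01 3.96446839e-01 1.55550952e+00 3.87936711e-05
 1.19046311e+00 1.43609664e+00]
[([292, 276, 18, 157, 2169], [300.7, 358.1]), ([338, 276, 18, 157, 2195], [346.2, 357.8])]
[([122, 0, 32, 18, 377], [137.6, 7.3]), ([137, 29, 14, 17, 121], [143.4, 37.4]), ([0, 35, 22, 21, 321], [8.9, 45.0]), ([169, 211, 26, 18, 50], [182.5, 223.9]), ([400, 333, 12, 21, 87], [405.3, 342.4]), ([555, 419, 85, 61, 98], [597.5, 445.3])]
[([186, 234, 22, 32, 164], [195.5, 250.1]), ([177, 236, 17, 36, 172], [186.0, 253.1])]
yel [([282, 212, 30, 61, 561], [[311, 272], [284, 237], [282, 212], [310, 245]])]
yel [([300, 215, 45, 8, 175], [[344, 216], [342, 220], [302, 222], [300, 220], [301, 218]])]
```

Clip lifted and squeezed fully open (19 mm opening, 50 N). Next I turn it about 70° and hover beside the card to measure the card.

```bash
python3 -m jog '[[0,0.01,-0.02,-5,0.015],[-0.012,0.03,-0.04,-12,0.015],[-0.03,0.055,-0.06,-19,0.015],[-0.05,0.08,-0.07,-26,0.015],[-0.07,0.105,-0.07,-33,0.015],[-0.085,0.13,-0.07,-40,0.015],[-0.102,0.151,-0.07,-47,0.015],[-0.102,0.151,-0.07,-54,0.015]]'
python3 -m jog '[[0,0,0,-7,0.015],[0,0,0,-12,0.015],[0,0,0,-15.8,0.015],[0,0,0,-15.8,0.015],[0,0,0,-15.8,0.015],[0,0,0,-15.8,0.015]]'
cat >> h.py <<'E'
def yellow(v):
    m=cv2.inRange(cv2.cvtColor(v['img'],cv2.COLOR_RGB2HSV),(20,90,60),(35,255,255));n,l,st,ce=cv2.connectedComponentsWithStats(m)
    return [(st[i].tolist(),cv2.approxPolyDP(cv2.convexHull(np.argwhere(l==i)[:,::-1].astype(np.int32)),2,True)[:,0]) for i in range(1,n) if st[i][4]>40]
E
python3 - <<'E'
from h import *
W=snap('wrist');s=W['s'];R=rot(s);print(s['position'],'yaw',np.degrees(np.arctan2(R[1,0],R[0,0])),s['joint_positions'][5])
cv2.imwrite('pics/k.png',W['img'][:,:,::-1])
for st,h in yellow(W): print(st,[(u.tolist(),ray(W,u,.105).round(4)[:2].tolist(),ray(W,u,.015).round(4)[:2].tolist()) for u in h])
print('expect',proj(W,[[.58,.037,.105],[.58,.037,.015],[.586,-.055,.105]]).round())
n,l,st,ce=cv2.connectedComponentsWithStats(clipmask(W));print([(st[i].tolist()) for i in range(1,n) if st[i][4]>40])
E
```

```text
time_s: 18.87
position: [0.5248, 0.0993, 0.1679]
eef_rot: [-0.0, 0.778, 0.628, -0.002]
contact_force: [0.8, 0.3, -0.1]
gripper_width: 0.0192
gripper_force: 49.5
time_s: 19.37
position: [0.526, 0.1033, 0.1686]
eef_rot: [-0.001, 0.686, 0.728, -0.0]
contact_force: [0.3, -0.3, -0.9]
gripper_width: 0.0189
gripper_force: 49.5
[0.52598762 0.10332061 0.16858257] yaw 93.37260549179676 -0.08648503756876838
[384, 278, 27, 62, 519] [([409, 339], [0.5826, 0.037], [0.6064, -0.0165]), ([402, 335], [0.5778, 0.0396], [0.5998, -0.0129]), ([384, 298], [0.564, 0.0644], [0.5806, 0.0215]), ([386, 278], [0.5639, 0.0777], [0.5805, 0.0399]), ([390, 282], [0.5665, 0.0752], [0.5842, 0.0365]), ([407, 326], [0.5803, 0.0461], [0.6032, -0.0038])]
expect [[405. 339.]
 [385. 281.]
 [399. 456.]]
[[537, 0, 103, 81, 2630], [339, 275, 17, 158, 2162], [293, 276, 18, 157, 2210]]
```

```bash
python3 - <<'E'
from h import *
T=snap('top');S=snap('scene');s=bot.get_state();R=rot(s);print(s['position'])
for nme,v in(('T',T),('S',S)):
    m=clipmask(v);n,l,st,ce=cv2.connectedComponentsWithStats(m)
    ex=[proj(v,s['position']+R@np.array([a,b,z])).round()[0].tolist() for a,b in((.007,0),(-.042,0),(-.086,.014),(-.086,-.014)) for z in(-.0485,-.0185)];print(nme,'expect ends,pin,tips',ex)
    for i in range(1,n):
        if st[i][4]>15 and np.hypot(*(ce[i]-np.mean(ex,0)))<50:
            h=cv2.approxPolyDP(cv2.convexHull(np.argwhere(l==i)[:,::-1].astype(np.int32)),1.5,True)[:,0]
            print(st[i].tolist(),[(u.tolist(),[(R.T@(ray(v,u,s['position'][2]+q)-s['position'])).round(3)[:2].tolist() for q in(.0485,.0185)]) for u in h])
E
```

```text
[0.52627375 0.10332554 0.16905584]
T expect ends,pin,tips [[258.0, 243.0], [261.0, 244.0], [284.0, 241.0], [286.0, 242.0], [307.0, 232.0], [308.0, 233.0], [308.0, 247.0], [309.0, 247.0]]
[281, 232, 25, 8, 58] [([305, 232], [[-0.082, 0.014], [-0.08, 0.016]]), ([297, 236], [[-0.066, 0.008], [-0.064, 0.01]]), ([281, 239], [[-0.036, 0.005], [-0.033, 0.006]]), ([282, 237], [[-0.038, 0.008], [-0.035, 0.01]])]
[280, 246, 28, 4, 52] [([307, 249], [[-0.083, -0.018], [-0.082, -0.017]]), ([280, 247], [[-0.033, -0.01], [-0.03, -0.009]]), ([290, 246], [[-0.052, -0.01], [-0.049, -0.009]])]
S expect ends,pin,tips [[365.0, 223.0], [364.0, 234.0], [346.0, 202.0], [345.0, 214.0], [322.0, 188.0], [322.0, 200.0], [337.0, 181.0], [336.0, 193.0]]
[322, 191, 12, 12, 76] [([333, 198], [[-0.06, 0.012], [-0.079, -0.003]]), ([322, 202], [[-0.063, 0.031], [-0.083, 0.017]]), ([322, 191], [[-0.081, 0.018], [-0.102, 0.003]])]
[362, 213, 10, 20, 141] [([363, 213], [[-0.009, -0.009], [-0.027, -0.025]]), ([371, 221], [[0.01, -0.009], [-0.007, -0.025]]), ([368, 232], [[0.023, 0.007], [0.008, -0.008]]), ([362, 228], [[0.012, 0.01], [-0.004, -0.005]])]
```

```bash
python3 -m jog '[[0.02,0.025,0,0,0.015],[0.0426,0.0508,0,0,0.015],[0.0426,0.0508,0.03,0,0.015],[0.0426,0.0508,0.06,0,0.015],[0.0426,0.0508,0.09,0,0.015],[0.0426,0.0508,0.12,0,0.015],[0.0426,0.0508,0.1375,0,0.015],[0.0426,0.0508,0.1375,0,0.015]]'
python3 -m jog '[[0,0,0,0,0.015],[0,0,0,0,0.015],[0,0,0,0,0.015]]'
python3 - <<'E'
from h import *
T=snap('top');S=snap('scene');W=snap('wrist');s=W['s'];R=rot(s);print(s['position'],'yaw',np.degrees(np.arctan2(R[1,0],R[0,0])))
tool=lambda p:(R.T@(p-s['position'])).round(4).tolist()
for nme,v in(('T',T),('S',S),('W',W)):
    for st,h in yellow(v): print(nme,'card',st,[(u.tolist(),tool(ray(v,u,.105))[:2],tool(ray(v,u,.015))[:2]) for u in h])
for nme,v in(('T',T),('S',S)):
    n,l,st,ce=cv2.connectedComponentsWithStats(clipmask(v));p=proj(v,s['position']+R@[-.06,0,-.0335])[0]
    for i in range(1,n):
        if st[i][4]>15 and np.hypot(*(ce[i]-p))<50:
            h=cv2.approxPolyDP(cv2.convexHull(np.argwhere(l==i)[:,::-1].astype(np.int32)),1.5,True)[:,0]
            print(nme,st[i].tolist(),[(u.tolist(),[tool(ray(v,u,s['position'][2]+q))[:2] for q in(.0485,.0185)]) for u in h])
E
```

```text
time_s: 20.18
position: [0.5705, 0.1487, 0.0269]
eef_rot: [-0.003, 0.685, 0.728, -0.003]
contact_force: [-1.4, -0.0, -0.6]
gripper_width: 0.019
gripper_force: 49.5
time_s: 20.43
position: [0.5763, 0.149, 0.034]
eef_rot: [0.001, 0.685, 0.728, 0.001]
contact_force: [-0.7, -1.0, -0.4]
gripper_width: 0.0188
gripper_force: 49.5
[0.57601248 0.14897253 0.03377244] yaw 93.4798696049885
T card [300, 215, 45, 8, 176] [([344, 216], [-0.2041, -0.0034], [-0.2078, 0.005]), ([342, 220], [-0.1991, -0.0115], [-0.2024, -0.0039]), ([302, 222], [-0.1143, -0.0087], [-0.1095, -0.0008]), ([300, 219], [-0.1106, -0.002], [-0.1054, 0.0065])]
S card [282, 212, 30, 60, 558] [([309, 271], [-0.07, 0.0293], [-0.115, 0.0011]), ([284, 237], [-0.1533, 0.0269], [-0.2096, -0.0016]), ([282, 212], [-0.2031, 0.0001], [-0.2662, -0.032]), ([310, 245], [-0.1128, -0.0016], [-0.1637, -0.0339])]
T [261, 213, 27, 8, 63] [([287, 213], [[-0.0821, 0.0155], [-0.0795, 0.0189]]), ([275, 219], [[-0.055, 0.0046], [-0.0516, 0.0076]]), ([261, 220], [[-0.0243, 0.005], [-0.02, 0.008]])]
T [260, 225, 30, 5, 58] [([289, 229], [[-0.0837, -0.0196], [-0.0812, -0.0174]]), ([260, 227], [[-0.021, -0.0101], [-0.0166, -0.0075]]), ([272, 225], [[-0.0474, -0.0079], [-0.0438, -0.0053]])]
S [310, 269, 16, 18, 136] [([323, 286], [[-0.0431, 0.019], [-0.0564, 0.0094]]), ([311, 277], [[-0.0694, 0.026], [-0.0839, 0.0168]]), ([311, 269], [[-0.0827, 0.017], [-0.0978, 0.0074]]), ([325, 280], [[-0.0508, 0.0094], [-0.0644, -0.0005]])]
S [346, 295, 9, 13, 74] [([353, 307], [[0.0175, 0.0005], [0.0068, -0.0098]]), ([346, 301], [[0.002, 0.0035], [-0.0093, -0.0067]]), ([349, 295], [[-0.0041, -0.0073], [-0.0157, -0.018]]), ([354, 298], [[0.0052, -0.0108], [-0.0061, -0.0217]])]
```

The card's edge is centred between the jaws to within about 2 mm, parallel, and about 27 mm ahead of the tips. I advance straight in by 47 mm.

```bash
python3 -m jog '[[-0.008,0,0,0,0.015],[-0.016,0,0,0,0.015],[-0.024,0,0,0,0.015],[-0.032,0,0,0,0.015],[-0.04,0,0,0,0.015],[-0.044,0,0,0,0.015],[-0.047,0,0,0,0.015],[-0.047,0,0,0,0.015]]'
python3 -m jog '[[0,0,0,0,0.015],[0,0,0,0,0.015],[0,0,0,0,0.015],[0,0,0,0,0.015],[0,0,0,0,0.015],[0,0,0,0,0.015]]'
python3 - <<'E'
from h import *
T=snap('top');S=snap('scene');s=bot.get_state();R=rot(s);print(s['position'],'yaw',np.degrees(np.arctan2(R[1,0],R[0,0])),s['contact_force'],s['moment'])
tool=lambda p:(R.T@(p-s['position'])).round(4).tolist()
for nme,v in(('T',T),('S',S)):
    for st,h in yellow(v): print(nme,'card',st,[(u.tolist(),tool(ray(v,u,.105))[:2],tool(ray(v,u,.015))[:2]) for u in h])
    n,l,st,ce=cv2.connectedComponentsWithStats(clipmask(v));p=proj(v,s['position']+R@[-.06,0,-.0335])[0]
    for i in range(1,n):
        if st[i][4]>15 and np.hypot(*(ce[i]-p))<50:
            h=cv2.approxPolyDP(cv2.convexHull(np.argwhere(l==i)[:,::-1].astype(np.int32)),1.5,True)[:,0]
            print(nme,st[i].tolist(),[(u.tolist(),[tool(ray(v,u,s['position'][2]+q))[:2] for q in(.0485,.0185)]) for u in h])
a=near(S,'green',(239,136));print('stack',a[1])
E
```

```text
time_s: 21.25
position: [0.5775, 0.1011, 0.0317]
eef_rot: [0.0, 0.686, 0.728, -0.0]
contact_force: [0.6, -1.3, -0.5]
gripper_width: 0.019
gripper_force: 49.5
time_s: 21.75
position: [0.5773, 0.1021, 0.0318]
eef_rot: [-0.0, 0.685, 0.728, 0.0]
contact_force: [-0.2, -0.9, -0.5]
gripper_width: 0.0193
gripper_force: 49.5
[0.57734793 0.10208803 0.03178772] yaw 93.4948780779692 [-0.30825349 -0.11958253 -1.46642445] [0.09396876 0.0546766  0.02996175]
T card [300, 215, 45, 8, 171] [([344, 216], [-0.1572, -0.0021], [-0.1609, 0.0066]), ([342, 220], [-0.1523, -0.0102], [-0.1555, -0.0023]), ([300, 220], [-0.0635, -0.0029], [-0.0583, 0.0058])]
T [290, 213, 19, 6, 44] [([308, 213], [[-0.0807, 0.0133], [-0.0795, 0.0166]]), ([296, 218], [[-0.0537, 0.0046], [-0.0518, 0.0076]]), ([290, 218], [[-0.0407, 0.0057], [-0.0383, 0.0087]])]
T [289, 224, 22, 5, 40] [([310, 228], [[-0.0824, -0.0197], [-0.0813, -0.0174]]), ([289, 226], [[-0.0371, -0.0116], [-0.0347, -0.009]]), ([293, 224], [[-0.0462, -0.0079], [-0.044, -0.0053]])]
S card [282, 212, 28, 34, 123] [([309, 245], [-0.0669, 0.0011], [-0.1179, -0.0308]),
[... 504 characters left out ...]
9], [-0.0653, 0.0125]]), ([297, 259], [[-0.0682, 0.0267], [-0.0846, 0.0176]]), ([297, 251], [[-0.0824, 0.0174], [-0.0995, 0.0079]]), ([308, 258], [[-0.0588, 0.0094], [-0.0748, -0.0005]])]
S [313, 269, 4, 6, 19] [([315, 274], [[-0.0245, 0.0176], [-0.039, 0.0081]]), ([313, 273], [[-0.0281, 0.0194], [-0.0428, 0.0099]]), ([314, 269], [[-0.0338, 0.0134], [-0.0488, 0.0037]]), ([316, 270], [[-0.0302, 0.0116], [-0.0449, 0.0019]])]
S [330, 273, 10, 16, 87] [([337, 288], [[0.0196, 0.0022], [0.007, -0.008]]), ([330, 280], [[0.0001, 0.003], [-0.0133, -0.0071]]), ([334, 273], [[-0.0073, -0.0108], [-0.0211, -0.0216]]), ([339, 280], [[0.0089, -0.0098], [-0.0041, -0.0205]])]
stack [ 222  114   31   46 1047]
```

```bash
python3 -c "
from station import bot
print(bot.close_job())"
```

```text
the job is handed in; nothing more can be done
None
```

I handed the job in at about 22 s. The green cup is nested in the stack and let go. The clip is held squeezed open around the card's free edge, about 20 mm past it and centred to within about 2 mm, with no sign of contact with the card or table in the force readings.

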